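# Feel out the high pad of a stage plate with a plunger gauge

## Robot

A 7-joint arm with a two-finger parallel gripper is mounted at the origin on a cart in front of the work surface, level with it; the furniture and walls round the work are solid. World frame = base frame: x ahead of the robot, y to its left, z up, the work surface at z = 0. Lengths are in m, angles in rad, forces in N, time in s.
With the tool pointing down it reaches from about 0.4 to 0.85 m from the base axis. Payload 10.4 kg.
Tool frame: the origin (TCP) lies at the very end of the fingers, on their centre line; the grasp point (between the pads) lies 19 mm behind it; z points along the fingers, y is the line along which they close (so a half turn about z gives the same grasp; the last joint's range is limited). The gripper opens to 87 mm and grips with 3 to 60 N. Pads are 19 mm wide; open, the fingers measure 117 mm over their backs; the gripper's body (75 mm by 190 mm) begins 51 mm behind the grasp point.
Start: joints at [-1.158, 0.332, -0.065, 1.46, 0.022, 1.35, -0.088], TCP at [0.264, 0.567, 0.223] pointing down, gripper open.
Joint ranges: [-2.6, 2.6], [-0.5, 2.12], [-1.47, 1.34], [0.16, 2.42], [-1.27, 4.41], [0.06, 2.06], [-2.6, 2.6]. Speed limits (rad/s): [2.22, 2.22, 2.79, 2.79, 3.14, 3.14, 3.14].

## Interface

Orientations are given as [roll, pitch, yaw] about the fixed x, y, z axes, in that order (R = Rz(yaw) Ry(pitch) Rx(roll)).
In Python, from plant import ctrl, imaging, look_for, outline_of gives the robot as it stands.
- The arm moves only by the tool servo_tool, never from a script. Its argument "steps" is a list of rows, each an object with "dp": the shift along the world's x, y, z in units of 40 mm (1.0 is 40 mm), a list of three; "turn": the turn, a rotation vector about the world's x, y, z in units of 8 degrees (1.0 is 8 degrees), a list of three; "hand": the finger opening in mm, from 0 to 87. In form: [{"dp": [tx, ty, tz], "turn": [ax, ay, az], "hand": hand}, ...]. A call has exactly 5 rows; each row shifts and turns the commanded pose from where the row before left it; what a row does not reach is not made up. A row lasts 1/8 s, in which the tool goes at most 62.5 mm and 10.7 degrees, less where a joint would pass 70% of its speed; a pose out of reach is approached as far as the arm can. A call is refused whole if a number of a shift passes 1 or a number of a turn 1, either way. A call with a gripper value outside its range is refused whole. The fingers move at their own pace and stop on an object; "grip_force" is the grip in N (left out, the last holds). Time passes only in rows, so rows that do not move let the fingers close, or fill a call up. It gives the time, the measured TCP pose, the force, the opening and the grip force at its end, in the units of the state.
- ctrl.get_state(): the state, without advancing time (a new reading comes with each control period).
- imaging.camera(name): name is "scene" or "top" or "wrist"; returns the picture (420x560x3 uint8, red, green, blue); there is no depth.
- imaging.camera_model(name): a dict with "K" (3x3 intrinsics, pixels), "eye" and "attitude" of the camera in the world; the wrist camera has in their place "hand_eye" (4x4, takes a point from camera to tool coordinates, whose origin is the TCP and whose axes are the flange's). Camera axes: x right, y down, z forward; pixel columns grow to the right and rows downward; lengths in m; the calibration is good to about 2 mm. A picture is of the moment at which its call begins: read the wrist's pose just before it. camera_model takes no time and is no camera call.
- ctrl.job_done(): hands the job in; it is judged then, once.
Trained networks look in the newest picture that a camera, given by its name, has taken for a name from the list of things; names that differ only in an ending like _2 or _b are one class to them, and where a whole thing is asked for, a point or a joint stands for the part that bears it (a point fixed in the world has none). Each returns a list of dicts, best first, with "confidence" (0 to 1); they miss things now and then, are a little off and sometimes report something else, mostly with a low value. They report only what shows in the picture. A call takes as long as a camera call. They do not tell look-alikes from the thing itself.
- look_for(camera, query): "pixel" ([column, row] in pixels, amid what is visible of it).
- outline_of(camera, query): "region" (420x560 bool, what is visible of it) and "pixel" ([column, row] in pixels, amid what is visible of it).
The state is a dict: "clock": time; "joint_positions": joint angles; "joint_vel": joint speeds; "joint_torque": joint torques, N m; "eef_pos": TCP position; "tool_rot": TCP orientation; "ft_force": force on the tool from outside, world axes, zero at the start; "ft_torque": the same for the moment, N m; "finger_gap": finger opening in m; "gripper_force": force on a finger pad.
Only numpy, scipy, OpenCV 4.12 (cv2) and the standard library are available. Lean on these libraries where they do the work, as an engineer would, in place of code of your own. Each camera call takes 0.05 s, during which the arm holds its last target. There are 200 camera calls.

## Task

One of the six pads on the stage plate stands a little higher than the rest. Lift the plunger gauge out of its ring and press its sprung foot lightly on the middle of every pad, far row from left to right and then near row from left to right, without ever driving the plunger to its stop; then leave the gauge standing upright, let go, on the highest pad. Touch the plate only with the gauge, do not let the gauge fall over, and leave the beaker and the vial where they are.

Things in the scene. Friction and masses are not known exactly. Their poses are not given: they have to be found in the camera images.
- gauge: loose steel plunger gauge, a stick 102 mm tall, standing upright, about 0.11 kg; origin on its axis at the underside of its foot (foot fully out), z up. Grip the round barrel, 18 mm diameter, 40 to 98 mm above the origin; below it a collar 26 mm wide (26 to 34 mm), a thin stem and the sprung foot, a dark flat disc 26 mm wide. It starts on the worktop inside the rubber ring
- park_ring: fixed black rubber ring lying on the worktop, 8 mm high, 56 mm outside, 35 mm inside diameter; origin at the centre of its underside
- plunger (a joint): how far the sprung foot is pushed up into the gauge: 0 fully out, grows when pressed, stop at 0.010 m. Spring about 0.7 N preload plus 0.7 N per mm; it is pushed in about 0.3 mm when the gauge stands under its own weight
- foot (a point): centre of the flat underside of the gauge's sprung foot (moves with the foot)
- stage: fixed aluminium plate, 128 (its x) by 192 mm (its y), on feet; origin under its middle near worktop level; x away from the robot, y left, within 15 degrees; plate top 22 mm above origin. Six round steel pads, 32 mm diameter, faces 28 to 32 mm above origin, two rows of three, 62 mm apart. One is 2 mm higher than the next highest; which one has to be felt
- spot_1 (a point): centre of the far left pad at the nominal face height, 30 mm above the stage's origin (+31 mm x, +62 mm y in the stage's frame); the true face lies up to 2 mm above or below it
- spot_2 (a point): centre of the far middle pad at the nominal face height, 30 mm above the stage's origin (+31 mm x, +0 mm y in the stage's frame); the true face lies up to 2 mm above or below it
- spot_3 (a point): centre of the far right pad at the nominal face height, 30 mm above the stage's origin (+31 mm x, -62 mm y in the stage's frame); the true face lies up to 2 mm above or below it
- spot_4 (a point): centre of the near left pad at the nominal face height, 30 mm above the stage's origin (-31 mm x, +62 mm y in the stage's frame); the true face lies up to 2 mm above or below it
- spot_5 (a point): centre of the near middle pad at the nominal face height, 30 mm above the stage's origin (-31 mm x, +0 mm y in the stage's frame); the true face lies up to 2 mm above or below it
- spot_6 (a point): centre of the near right pad at the nominal face height, 30 mm above the stage's origin (-31 mm x, -62 mm y in the stage's frame); the true face lies up to 2 mm above or below it
- small_beaker: loose bystander: small clear beaker, 43 mm wide, 47 mm tall, near the front edge just in front of the gauge; origin at its underside
- spare_vial: loose bystander: white vial, 22 mm diameter, 50 mm tall, behind the gauge; origin at its underside
Mind the look-alikes: they are no part of the job. Leave any purple look-alike of the gauge alone.

How it is judged:
By the outcome, as a careful person would: the job done as asked, in the order asked, and still so for the second after the job is handed in, with the robot touching nothing.
It also fails if it takes over 72 s, if anything falls off the work surface, if the arm or the gripper's body presses on something with over 40 N, if the wrist force passes 120 N, or if a joint passes its speed limit or range.

## Working session

There is one attempt and no reset: what is moved stays moved. The work goes in short steps, Python scripts to look and compute and a tool call to move; the robot and the scene stay as the last step left them, time stands still between calls to the robot, and variables do not carry over. Pictures are saved under pics/ and viewed, at most 11 in all, crops included, and the job is handed in when it is done.

Besides the shell and the picture viewer there is one more tool, called after "Emit:" as name(argument=value, ...) on one line, values as JSON. servo_tool: Moves the arm, as the interface text tells. Its arguments: {"type":"object","properties":{"steps":{"type":"array"},"grip_force":{"type":"number"}},"required":["steps"]}

```bash
mkdir -p pics; ls; python3 - <<'E'
from plant import ctrl, imaging, look_for, outline_of
import cv2, numpy as np
print({k:np.round(v,3).tolist() for k,v in ctrl.get_state().items()})
ims=[]
for c in("top","scene"):
    im=imaging.camera(c); cv2.imwrite(f"pics/{c}0.png",im[:,:,::-1])
    m=imaging.camera_model(c); print(c,{k:np.round(v,4).tolist() for k,v in m.items()})
    for q in("gauge","park_ring","stage","small_beaker","spare_vial","foot"):
        print(c,q,[(np.round(d["pixel"],1).tolist(),round(d["confidence"],2)) for d in look_for(c,q)])
print({k:np.round(v,4).tolist() for k,v in imaging.camera_model("wrist").items()})
E
```

```text
pics
{'clock': 0.0, 'joint_positions': [-1.158, 0.333, -0.065, 1.461, 0.022, 1.35, -0.089], 'joint_vel': [-0.001, 0.002, 0.001, -0.002, -0.001, -0.001, -0.0], 'joint_torque': [-0.0, -62.326, 0.025, -38.989, -0.061, 0.04, 0.0], 'eef_pos': [0.264, 0.566, 0.222], 'tool_rot': [-3.14, 0.0, 2.706], 'ft_force': [0.894, 0.798, -0.645], 'ft_torque': [-0.004, 0.034, -0.025], 'gripper_force': 0.0, 'finger_gap': 0.087}
top {'K': [[437.1052, 0.0, 279.427], [0.0, 437.1052, 208.9001], [0.0, 0.0, 1.0]], 'eye': [0.4756, 0.1849, 0.9655], 'attitude': [-3.0145, 0.0185, -1.5987]}
top gauge [([197.5, 233.0], 0.73), ([193.2, 271.8], 0.73)]
top park_ring [([205.4, 242.0], 0.62)]
top stage [([317.2, 200.6], 0.88)]
top small_beaker [([256.0, 279.0], 0.67)]
top spare_vial [([230.7, 170.6], 0.71)]
top foot [([315.5, 199.6], 0.7)]
scene {'K': [[520.0125, 0.0, 272.8993], [0.0, 520.0125, 212.6798], [0.0, 0.0, 1.0]], 'eye': [-0.2865, 0.6528, 0.4752], 'attitude': [-1.9575, 0.0187, -2.0603]}
scene gauge [([199.6, 243.6], 0.92), ([208.0, 271.5], 0.66)]
scene park_ring [([193.0, 271.7], 0.68)]
scene stage [([296.5, 229.2], 0.93)]
scene small_beaker [([281.8, 269.0], 0.57), ([296.9, 228.9], 0.3)]
scene spare_vial [([206.6, 231.7], 0.71)]
scene foot [([189.3, 273.5], 0.55)]
{'K': [[323.0691, 0.0, 277.6913], [0.0, 323.0691, 211.6028], [0.0, 0.0, 1.0]], 'hand_eye': [[-0.0011, -0.9515, -0.3077, 0.085], [1.0, -0.0013, 0.0003, 0.0003], [-0.0007, -0.3077, 0.9515, -0.1635], [0.0, 0.0, 0.0, 1.0]]}
```

View pics/top0.png

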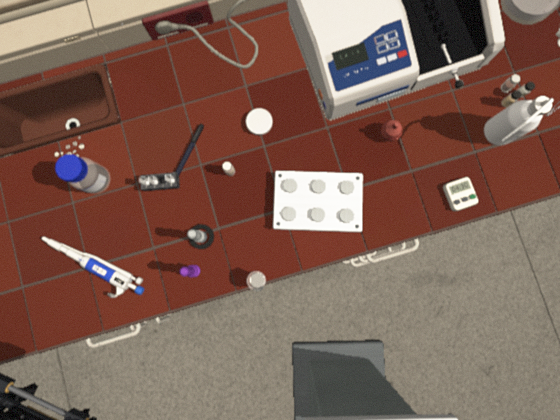

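View pics/scene0.png

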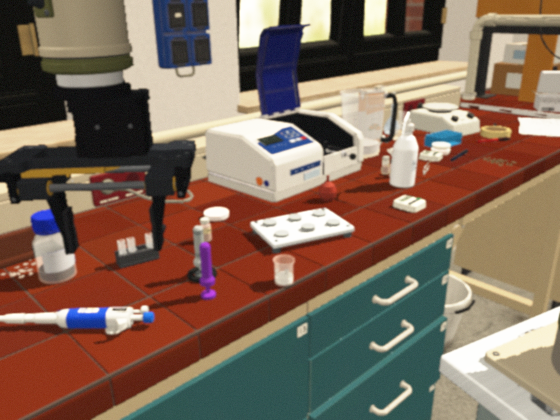

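The top view shows the steel gauge in its ring at about (200,236), the purple look-alike at (190,271), the beaker at (256,280), the vial at (229,169), and the plate with its six pads around (318,200). The scene view agrees, with the gauge at (199,245) standing behind the purple one.

```bash
cat > h.py <<'E'
from plant import ctrl, imaging, look_for, outline_of
import numpy as np, cv2
from scipy.spatial.transform import Rotation as R
def cam(name,st=None):
    m=imaging.camera_model(name); K=np.array(m["K"])
    if name!="wrist": return K,np.array(m["eye"]),R.from_euler("xyz",m["attitude"]).as_matrix()
    H=np.array(m["hand_eye"]); T=R.from_euler("xyz",st["tool_rot"]).as_matrix()
    return K,np.array(st["eef_pos"])+T@H[:3,3],T@H[:3,:3]
def ray(c,px): return c[2]@np.linalg.solve(c[0],[px[0],px[1],1.])
def onz(c,px,z): d=ray(c,px); return c[1]+d*(z-c[1][2])/d[2]
def proj(c,p): q=c[0]@(c[2].T@(np.asarray(p)-c[1])); return q[:2]/q[2]
E
python3 - <<'E'
from h import *
f=lambda v:np.round(v,4).tolist()
for n in("top","scene"):
    c=cam(n); im=imaging.camera(n)
    print(n,"fwd",f(c[2][:,2]))
    for q,z in(("park_ring",.004),("gauge",.05),("stage",.022),("small_beaker",.02),("spare_vial",.025)):
        for d in outline_of(n,q):
            r=d["region"].astype(np.uint8); ys,xs=np.nonzero(r)
            print(q,round(d["confidence"],2),f(d["pixel"]),"box",xs.min(),xs.max(),ys.min(),ys.max(),f(onz(c,d["pixel"],z)))
            if q=="stage" and n=="top":
                rc=cv2.minAreaRect(np.argwhere(r)[:,::-1].astype(np.float32)); b=cv2.boxPoints(rc); print([f(onz(c,p,.022)[:2]) for p in b])
    if n=="top":
        big=cv2.resize(im[150:300,160:380],None,fx=3.6,fy=3.6,interpolation=cv2.INTER_CUBIC); cv2.imwrite("pics/c1.png",big[:,:,::-1])
E
```

```text
top fwd [0.1272, 0.0148, -0.9918]
park_ring 0.79 [203.4, 243.3] box 190 213 224 248 [0.5277, 0.3689, 0.004]
gauge 0.77 [196.3, 233.2] box 187 206 228 241 [0.5469, 0.3749, 0.05]
gauge 0.63 [189.8, 272.0] box 179 199 265 276 [0.4664, 0.3888, 0.05]
stage 0.73 [316.6, 199.4] box 273 362 171 230 [0.6151, 0.1175, 0.022]
[[0.555, 0.2147], [0.684, 0.2075], [0.6721, 0.0154], [0.5438, 0.0258]]
small_beaker 0.6 [259.4, 280.4] box 247 265 271 290 [0.4442, 0.2462, 0.02]
scene fwd [0.8207, -0.4292, -0.3771]
park_ring 0.45 [191.7, 275.1] box 187 215 267 282 [0.5438, 0.3922, 0.004]
gauge 0.93 [207.1, 270.8] box 199 214 243 299 [0.4639, 0.3895, 0.05]
gauge 0.74 [199.8, 244.0] box 193 201 226 276 [0.5706, 0.3626, 0.05]
stage 0.93 [300.7, 229.2] box 250 353 208 252 [0.5868, 0.1297, 0.022]
spare_vial 0.49 [205.4, 227.7] box 200 210 217 241 [0.6919, 0.3061, 0.025]
spare_vial 0.33 [199.1, 274.0] box 195 200 269 276 [0.504, 0.3909, 0.025]
```

View pics/c1.png

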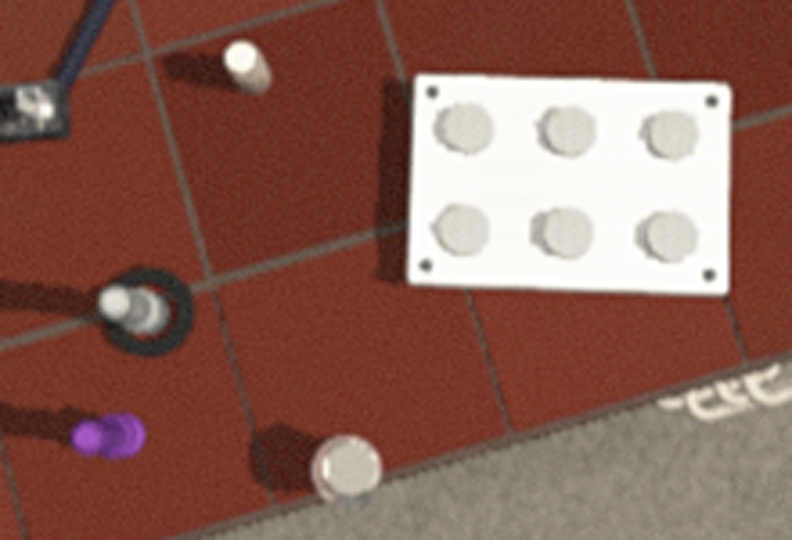

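Crop positions: ring centre (149,311), gauge top (114,300), plate corners (414,74), (732,85), (728,295), (407,283), and pads in two rows. Next I turn these into world points.

```bash
python3 - <<'E'
from h import *
c=cam("top"); u=lambda p:[160+(p[0]+.5)/3.6-.5,150+(p[1]+.5)/3.6-.5]
f=lambda v:np.round(v,4).tolist()
print("ring",f(onz(c,u((149,311)),.006)),"top",f(onz(c,u((114,300)),.102)),"purple",f(onz(c,u((88,438)),.102)))
cr=np.array([onz(c,u(p),.022) for p in((414,74),(732,85),(728,295),(407,283))]); print("plate",f(cr[:,:2]),f(cr.mean(0)))
print("pads",[f(onz(c,u(p),.03)[:2]) for p in((465,129),(568,131),(670,134),(461,231),(563,232),(667,238))])
E
```

```text
ring [0.5437, 0.3736, 0.006] top [0.5436, 0.3741, 0.102] purple [0.4686, 0.3885, 0.102]
plate [[0.6829, 0.2072], [0.6699, 0.0138], [0.5421, 0.0228], [0.5549, 0.2148]] [0.6124, 0.1146, 0.022]
pads [[0.6463, 0.1771], [0.6432, 0.1151], [0.6394, 0.0539], [0.5845, 0.1814], [0.582, 0.1205], [0.5766, 0.0587]]
```

Emit:
servo_tool(steps=[{"dp": [1, -0.7, 0], "turn": [0, 0, 0.6], "hand": 60}, {"dp": [1, -0.7, 0], "turn": [0, 0, 0.6], "hand": 60}, {"dp": [1, -0.7, 0], "turn": [0, 0, 0.6], "hand": 60}, {"dp": [1, -0.7, 0], "turn": [0, 0, 0.6], "hand": 60}, {"dp": [1, -0.7, 0], "turn": [0, 0, 0.7], "hand": 60}])

```text
clock: 1.92
eef_pos: [0.465, 0.4257, 0.2227]
tool_rot: [3.141, 0.0, -3.141]
ft_force: [0.4, 0.6, 0.2]
finger_gap: 0.0604
gripper_force: 0.0
```

Emit:
servo_tool(steps=[{"dp": [0.6, -0.7, 0], "turn": [0, 0, 0], "hand": 60}, {"dp": [0.6, -0.6, 0], "turn": [0, 0, 0], "hand": 60}, {"dp": [0, 0, 0], "turn": [0, 0, 0], "hand": 60}, {"dp": [0, 0, 0], "turn": [0, 0, 0], "hand": 60}, {"dp": [0, 0, 0], "turn": [0, 0, 0], "hand": 60}])

```text
clock: 2.55
eef_pos: [0.5108, 0.3759, 0.2226]
tool_rot: [3.141, -0.0, 3.141]
ft_force: [-0.4, 0.1, -1.2]
finger_gap: 0.0603
gripper_force: 0.0
```

```bash
python3 - <<'E'
from h import *
st=ctrl.get_state(); c=cam("wrist",st); im=imaging.camera("wrist"); cv2.imwrite("pics/w1.png",im[:,:,::-1])
f=lambda v:np.round(v,4).tolist()
print(f(st["eef_pos"]),f(st["tool_rot"]),f(proj(c,[.5437,.3738,.102])),f(proj(c,[.5437,.3738,.0])))
for q in("gauge","park_ring","stage"):
    for d in outline_of("wrist",q):
        ys,xs=np.nonzero(d["region"]); print(q,round(d["confidence"],2),f(d["pixel"]),xs.min(),xs.max(),ys.min(),ys.max(),f(onz(c,d["pixel"],.05 if q=="gauge" else .006)))
E
```

```text
[0.5108, 0.3759, 0.2226] [3.141, -0.0004, 3.1406] [275.2533, 237.5795] [275.7765, 206.2239]
gauge 0.92 [296.5, 151.4] 280 303 135 167 [0.4694, 0.3957, 0.05]
gauge 0.62 [278.0, 217.5] 266 287 197 244 [0.5414, 0.3765, 0.05]
park_ring 0.68 [274.5, 195.7] 254 298 186 227 [0.5285, 0.3723, 0.006]
stage 0.64 [78.1, 246.6] 0 148 209 297 [0.5953, 0.1205, 0.006]
```

View pics/w1.png

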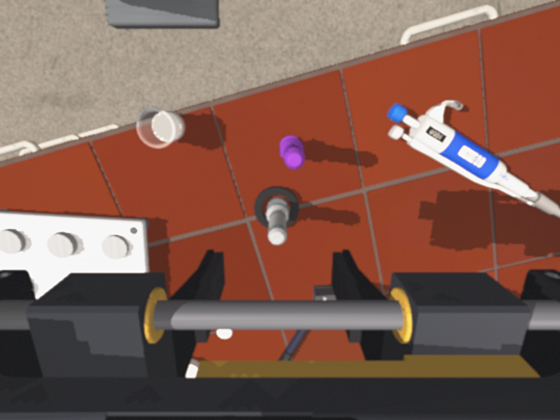

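The wrist view shows the gauge top at (277,238) and the ring at (276,207), within 2 px of what I predicted. The purple look-alike is at (292,152), nearer the robot.

Emit:
servo_tool(steps=[{"dp": [0.4, 0, -0.6], "turn": [0, 0, 0], "hand": 60}, {"dp": [0.4, 0, -0.8], "turn": [0, 0, 0], "hand": 60}, {"dp": [0, 0, -0.8], "turn": [0, 0, 0], "hand": 60}, {"dp": [0, 0, 0], "turn": [0, 0, 0], "hand": 60}, {"dp": [0, 0, 0], "turn": [0, 0, 0], "hand": 60}])

```text
clock: 3.38
eef_pos: [0.5441, 0.3753, 0.1361]
tool_rot: [3.14, 0.001, 3.139]
ft_force: [0.4, 0.1, 0.9]
finger_gap: 0.06
gripper_force: 0.0
```

```bash
python3 - <<'E'
from h import *
im=imaging.camera("wrist"); st=ctrl.get_state(); c=cam("wrist",st);im=imaging.camera("wrist"); cv2.imwrite("pics/w2.png",im[:,:,::-1])
f=lambda v:np.round(v,4).tolist()
print(f(st["eef_pos"]),f(st["tool_rot"]),f(proj(c,[.5437,.3745,.102])),f(proj(c,[.5437,.3745,.0])))
E
```

```text
[0.5443, 0.3754, 0.1365] [3.1399, 0.0019, 3.139] [275.9399, 240.4628] [276.2804, 198.6916]
```

View pics/w2.png

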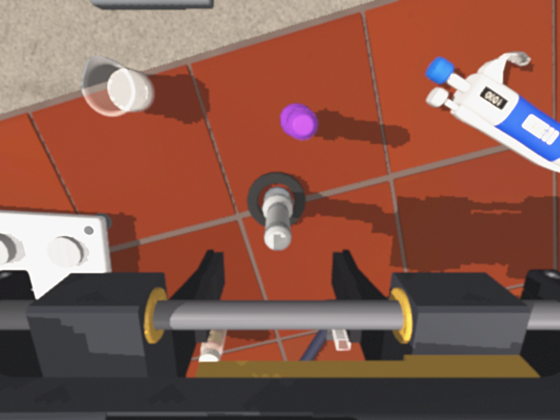

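The gauge top is at (278,240), midway between the fingertips, so the alignment holds. I'll go down and grip.

Emit:
servo_tool(steps=[{"dp": [0, 0, -0.7], "turn": [0, 0, 0], "hand": 60}, {"dp": [0, 0, -0.7], "turn": [0, 0, 0], "hand": 60}, {"dp": [0, 0, -0.6], "turn": [0, 0, 0], "hand": 60}, {"dp": [0, 0, 0], "turn": [0, 0, 0], "hand": 60}, {"dp": [0, 0, 0], "turn": [0, 0, 0], "hand": 60}], grip_force=25)

```text
clock: 4.1
eef_pos: [0.5446, 0.3753, 0.0565]
tool_rot: [3.14, 0.002, 3.139]
ft_force: [-0.3, 0.1, -0.4]
finger_gap: 0.0601
gripper_force: 0.0
```

Emit:
servo_tool(steps=[{"dp": [0, 0, 0], "turn": [0, 0, 0], "hand": 30}, {"dp": [0, 0, 0], "turn": [0, 0, 0], "hand": 24}, {"dp": [0, 0, 0], "turn": [0, 0, 0], "hand": 15}, {"dp": [0, 0, 0], "turn": [0, 0, 0], "hand": 10}, {"dp": [0, 0, 0], "turn": [0, 0, 0], "hand": 10}], grip_force=25)

```text
clock: 4.72
eef_pos: [0.5438, 0.3746, 0.0545]
tool_rot: [3.142, -0.0, 3.139]
ft_force: [-0.0, -0.1, -0.5]
finger_gap: 0.0179
gripper_force: 2.6
```

Emit:
servo_tool(steps=[{"dp": [0, 0, 0], "turn": [0, 0, 0], "hand": 10}, {"dp": [0, 0, 0], "turn": [0, 0, 0], "hand": 10}, {"dp": [0, 0, 0.2], "turn": [0, 0, 0], "hand": 10}, {"dp": [0, 0, 0.6], "turn": [0, 0, 0], "hand": 10}, {"dp": [0, 0, 0.7], "turn": [0, 0, 0], "hand": 10}], grip_force=25)

```text
clock: 5.35
eef_pos: [0.5435, 0.3744, 0.1152]
tool_rot: [-3.141, -0.001, 3.139]
ft_force: [-0.4, 0.4, -1.5]
finger_gap: 0.0173
gripper_force: 25.0
```

```bash
python3 - <<'E'
from h import *
Z=[];F=[];P=[];T=[]
for i in range(8):
    im=imaging.camera("scene" if i<7 else "wrist"); s=ctrl.get_state(); P.append(s["eef_pos"]);F.append(s["ft_force"]);T.append(s["tool_rot"])
print(np.round(P,4).tolist(),np.round(np.array(F),2).tolist(),np.mean(F,0),np.std(F,0),T[-1],s["gripper_force"],s["finger_gap"])
cv2.imwrite("pics/w3.png",im[:,:,::-1])
E
```

```text
[[0.5453, 0.3756, 0.12], [0.5454, 0.3758, 0.1185], [0.5447, 0.3752, 0.1165], [0.544, 0.3747, 0.1149], [0.5435, 0.3744, 0.1139], [0.5433, 0.3742, 0.1135], [0.5432, 0.3742, 0.1133], [0.5433, 0.3742, 0.1133]] [[2.02, 0.83, 2.57], [0.63, -0.47, -0.02], [-0.07, -0.09, -1.85], [-0.4, 0.6, -1.24], [0.12, 0.46, -0.69], [0.19, 0.21, -1.61], [1.12, 0.04, -1.24], [-0.42, 0.08, -0.7]] [ 0.40027256  0.2065506  -0.59611256] [0.77821601 0.38549331 1.31532128] [-3.14049201e+00 -1.49913907e-03  3.13865598e+00] 24.987905289890477 0.01744947577474831
```

View pics/w3.png

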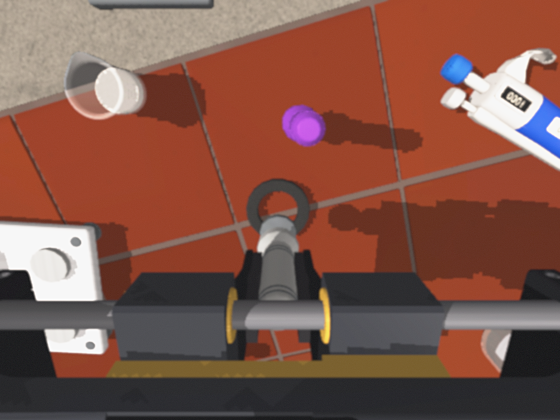

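The gauge is held upright, with the ring empty at (278,208). The force noise is about 0.5 N and the arm takes about 0.3 s to settle, so I'll descend slowly. Next I carry it over the far left pad.

Emit:
servo_tool(steps=[{"dp": [0.2, -0.4, 0], "turn": [0, 0, 0], "hand": 10}, {"dp": [0.4, -0.7, 0], "turn": [0, 0, 0], "hand": 10}, {"dp": [0.4, -0.8, 0], "turn": [0, 0, 0], "hand": 10}, {"dp": [0.4, -0.8, 0], "turn": [0, 0, 0], "hand": 10}, {"dp": [0.4, -0.8, 0], "turn": [0, 0, 0], "hand": 10}])

```text
clock: 6.38
eef_pos: [0.6166, 0.2318, 0.1143]
tool_rot: [-3.141, -0.0, 3.137]
ft_force: [0.2, 0.2, -1.7]
finger_gap: 0.0174
gripper_force: 25.0
```

Emit:
servo_tool(steps=[{"dp": [0.4, -0.7, 0], "turn": [0, 0, 0], "hand": 10}, {"dp": [0.3, -0.5, 0], "turn": [0, 0, 0], "hand": 10}, {"dp": [0.1, -0.2, 0], "turn": [0, 0, 0], "hand": 10}, {"dp": [0, 0, 0], "turn": [0, 0, 0], "hand": 10}, {"dp": [0, 0, 0], "turn": [0, 0, 0], "hand": 10}])

```text
clock: 7.0
eef_pos: [0.6472, 0.1803, 0.1145]
tool_rot: [3.141, -0.0, 3.141]
ft_force: [0.4, -0.6, -1.1]
finger_gap: 0.0174
gripper_force: 25.0
```

```bash
python3 - <<'E'
from h import *
f=lambda v:np.round(v,4).tolist()
for i in range(2): im=imaging.camera("wrist"); 
s=ctrl.get_state(); im=imaging.camera("wrist"); c=cam("wrist",s)
cv2.imwrite("pics/w4.png",im[:,:,::-1]); cv2.imwrite("w4.png",im[:,:,::-1])
print(f(s["eef_pos"]),f(s["tool_rot"]),"foot px",f(proj(c,np.array(s["eef_pos"])-[0,0,.0545])))
np.save("w4.npy",np.r_[s["eef_pos"],s["tool_rot"]])
E
```

```text
[0.6473, 0.1801, 0.1146] [3.1409, -0.0003, 3.1405] foot px [277.3065, 230.5402]
```

View pics/w4.png

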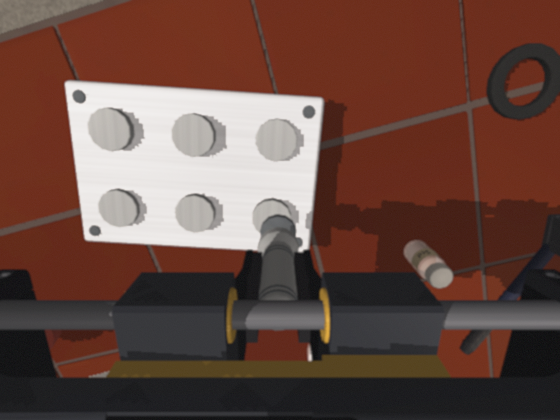

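All six pads are visible: near row at about (278,139), (194,134), (110,129), far row at (273,216), (196,212), (120,208). The foot is above the far left pad. I'll fit the plate pose.

```bash
cat > fit.py <<'E'
from h import *
from scipy.optimize import minimize, least_squares
im=cv2.imread("w4.png"); v=np.load("w4.npy"); c=cam("wrist",{"eef_pos":v[:3],"tool_rot":v[3:]})
f=lambda v:np.round(v,4).tolist()
S=np.array([[.031,.062],[.031,0],[.031,-.062],[-.031,.062],[-.031,0],[-.031,-.062]])
px=np.array([[278,139],[194,134],[110,129],[120,208],[196,212]]); idx=[3,4,5,2,1]
def W(p,xy): cs,sn=np.cos(p[2]),np.sin(p[2]); return np.c_[p[0]+cs*xy[:,0]-sn*xy[:,1],p[1]+sn*xy[:,0]+cs*xy[:,1]]
P=lambda p,xy,z:np.array([proj(c,[*q,z]) for q in W(p,xy)])
r=least_squares(lambda p:(P(p,S[idx],.030)-px).ravel(),[.612,.117,-.06])
print("pads",f(r.x),f(r.fun),"foot",f(v[:3]))
# refine by plate outline (white) at z=.022
g=cv2.cvtColor(im,cv2.COLOR_BGR2HSV); m=((g[:,:,1]<60)&(g[:,:,2]>185)).astype(np.uint8)
m=cv2.morphologyEx(m,cv2.MORPH_CLOSE,np.ones((31,31))); n,l,s_,_=cv2.connectedComponentsWithStats(m); m=l==l[170,230]
C=np.array([[.064,.096],[.064,-.096],[-.064,-.096],[-.064,.096]])
D=cv2.distanceTransform(255-cv2.Canny((m*255).astype(np.uint8),50,150),cv2.DIST_L2,5)
E=np.concatenate([np.linspace(a,b,60)[3:-3] for a,b in ((C[1],C[2]),(C[2],C[3]))]); E=np.r_[E,np.linspace(C[3],(.0,.096),30),np.linspace((.064,-.09),(.064,.0),30)]
res=lambda p:cv2.remap(D,P(p,E,.022).astype(np.float32)[:,None],None,cv2.INTER_LINEAR).ravel()
q=least_squares(res,r.x,loss="soft_l1",diff_step=1e-3); print("plate",f(q.x),"rms",np.sqrt(np.mean(q.fun**2)))
for p,col in((r.x,(0,0,255)),(q.x,(255,0,0))):
    o=W(p,S); print(f(o))
    for k in o:
        t=np.linspace(0,2*np.pi,40); cv2.polylines(im,[np.int32([16*proj(c,[k[0]+.016*np.cos(a),k[1]+.016*np.sin(a),.030]) for a in t])],True,col,1,shift=4)
cv2.circle(im,(277,230),1,(0,255,0),-1)
cv2.imwrite("pics/fit.png",cv2.resize(im[70:265,50:340],None,fx=2.7,fy=2.7,interpolation=cv2.INTER_CUBIC))
E
python3 fit.py
```

```text
pads [0.6122, 0.1164, -0.0583] [-0.7938, -0.4771, 0.5059, -0.2178, 1.0353, -0.0027, -1.0779, 0.3136, 0.267, 0.4085] foot [0.6473, 0.1801, 0.1146]
plate [0.613, 0.1143, -0.0608] rms 0.72785914
[[0.6468, 0.1765], [0.6431, 0.1146], [0.6395, 0.0527], [0.5849, 0.1802], [0.5812, 0.1183], [0.5776, 0.0564]]
[[0.6477, 0.1743], [0.6439, 0.1124], [0.6402, 0.0505], [0.5858, 0.1781], [0.582, 0.1162], [0.5783, 0.0543]]
```

View pics/fit.png

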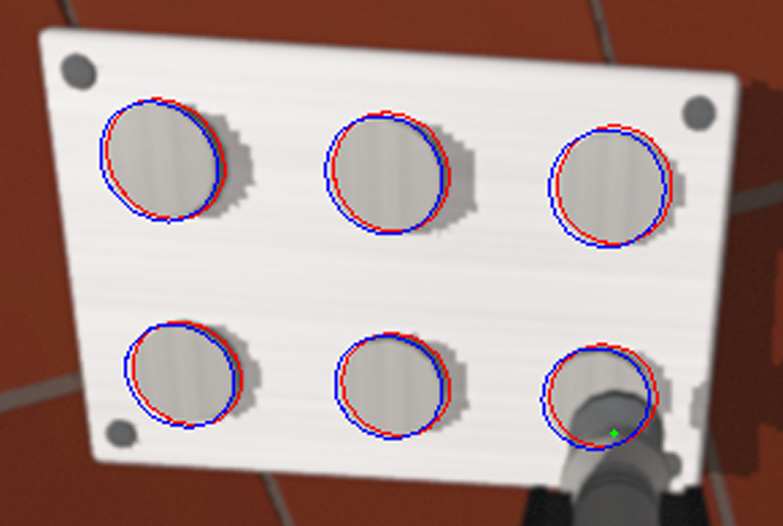

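The true pads lie between the two fits, giving a plate centre of about (0.6124, 0.1149) and a yaw of -0.060, which matches the top camera. Spot 1 is at (0.6471, 0.1749).

Emit:
servo_tool(steps=[{"dp": [0, -0.14, -0.1], "turn": [0, 0, 0], "hand": 10}, {"dp": [0, 0, -0.15], "turn": [0, 0, 0], "hand": 10}, {"dp": [0, 0, -0.15], "turn": [0, 0, 0], "hand": 10}, {"dp": [0, 0, 0], "turn": [0, 0, 0], "hand": 10}, {"dp": [0, 0, 0], "turn": [0, 0, 0], "hand": 10}])

```text
clock: 7.78
eef_pos: [0.6479, 0.1731, 0.0986]
tool_rot: [3.141, 0.0, 3.139]
ft_force: [0.2, 0.4, -1.3]
finger_gap: 0.0174
gripper_force: 25.0
```

```bash
cat > rd.py <<'E'
from h import *
import sys
tag=sys.argv[1]; n=int(sys.argv[2]); P=[];F=[];T=[]
for i in range(n):
    s=ctrl.get_state(); im=imaging.camera("wrist"); P.append(s["eef_pos"]);F.append(s["ft_force"]);T.append(s["tool_rot"])
cv2.imwrite(f"{tag}.png",im[:,:,::-1]); np.save(tag+".npy",np.r_[P[-1],T[-1]])
F=np.array(F); z=np.mean(P,0)
print(tag,"t",round(s["clock"],2),"pos",np.round(z,4),"zlast",np.round([p[2] for p in P[-2:]],4),"rot",np.round(T[-1],4),"F",F.mean(0).round(2),"sd",F[:,2].std().round(2))
E
python3 rd.py a1 8; python3 - <<'E'
from h import *
v=np.load("w4.npy"); c=cam("wrist",{"eef_pos":v[:3],"tool_rot":v[3:]})
for h in(0,.004): print("disc edge",proj(c,v[:3]+[-.013,0,-.0545+h]),proj(c,v[:3]+[0,.013,-.0545+h]),proj(c,v[:3]+[0,-.013,-.0545+h]))
v=np.load("a1.npy"); c=cam("wrist",{"eef_pos":v[:3],"tool_rot":v[3:]}); im=cv2.imread("a1.png")
t=np.linspace(0,2*np.pi,50)
for ctr,r,col in(((.6471,.1749,.030),.016,(0,0,255)),((*v[:2],v[2]-.0545),.013,(0,255,0))):
    cv2.polylines(im,[np.int32([16*proj(c,[ctr[0]+r*np.cos(a),ctr[1]+r*np.sin(a),ctr[2]]) for a in t])],True,col,1,shift=4)
cv2.imwrite("pics/a1.png",cv2.resize(im[170:290,210:350],None,fx=5,fy=5,interpolation=cv2.INTER_CUBIC))
E
```

```text
a1 t 8.12 pos [0.6479 0.1731 0.0988] zlast [0.0987 0.0987] rot [3.1414e+00 1.0000e-04 3.1386e+00] F [ 0.1   0.11 -1.04] sd 0.51
disc edge [277.26003384 213.46059826] [295.29025055 230.4981727 ] [259.32295329 230.58282421]
disc edge [277.2576799  215.25286728] [295.58664733 232.54149479] [259.02346872 232.62758219]
```

View pics/a1.png

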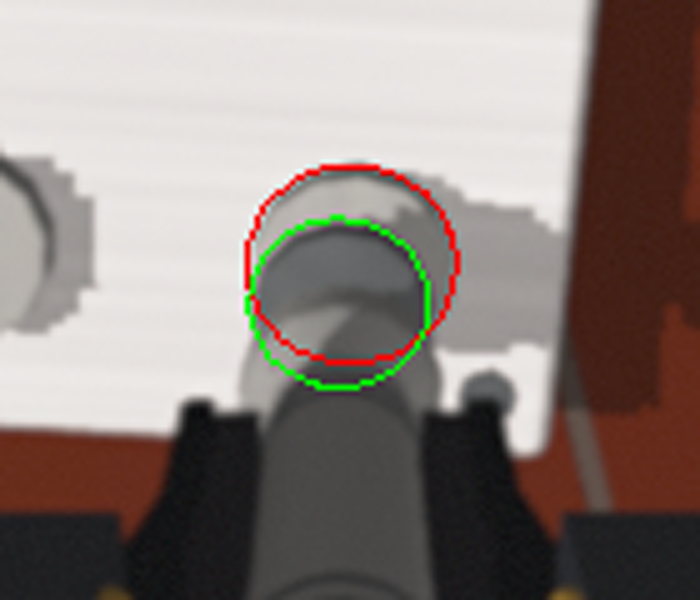

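The pad circle fits, and the foot disc sits where predicted (about 0.5 mm to +y). I'll press spot 1 gently.

Emit:
servo_tool(steps=[{"dp": [-0.02, 0.03, -0.1], "turn": [0, 0, 0], "hand": 10}, {"dp": [0, 0, -0.1], "turn": [0, 0, 0], "hand": 10}, {"dp": [0, 0, -0.1], "turn": [0, 0, 0], "hand": 10}, {"dp": [0, 0, -0.08], "turn": [0, 0, 0], "hand": 10}, {"dp": [0, 0, -0.05], "turn": [0, 0, 0], "hand": 10}])

```text
clock: 8.8
eef_pos: [0.6471, 0.1742, 0.0815]
tool_rot: [3.141, 0.0, 3.139]
ft_force: [-1.2, -1.0, 3.7]
finger_gap: 0.017
gripper_force: 25.0
```

```bash
python3 rd.py p0 5; python3 rd.py p1 10
```

```text
p0 t 9.0 pos [0.6471 0.1742 0.0815] zlast [0.0816 0.0817] rot [3.1414e+00 1.0000e-04 3.1386e+00] F [-1.46 -0.37  3.13] sd 0.6
p1 t 9.5 pos [0.6471 0.1742 0.0815] zlast [0.0814 0.0814] rot [3.1415 0.     3.1386] F [-1.16 -0.21  2.81] sd 0.42
```

Spot 1 read 3.85 N net at z = 0.0815, about 4.5 mm of compression, so it was light and clear of the stop. On to spot 2.

Emit:
servo_tool(steps=[{"dp": [0, 0, 0.2], "turn": [0, 0, 0], "hand": 10}, {"dp": [0, 0, 0.23], "turn": [0, 0, 0], "hand": 10}, {"dp": [-0.03, -0.3, 0], "turn": [0, 0, 0], "hand": 10}, {"dp": [-0.03, -0.45, 0], "turn": [0, 0, 0], "hand": 10}, {"dp": [-0.03, -0.45, 0], "turn": [0, 0, 0], "hand": 10}])

```text
clock: 10.18
eef_pos: [0.6431, 0.1238, 0.0982]
tool_rot: [-3.141, -0.001, 3.137]
ft_force: [-0.1, 0.2, -1.1]
finger_gap: 0.0173
gripper_force: 25.0
```

Emit:
servo_tool(steps=[{"dp": [0, -0.25, 0], "turn": [0, 0, 0], "hand": 10}, {"dp": [0, -0.1, 0], "turn": [0, 0, 0], "hand": 10}, {"dp": [0, 0, 0], "turn": [0, 0, 0], "hand": 10}, {"dp": [0, 0, 0], "turn": [0, 0, 0], "hand": 10}, {"dp": [0, 0, 0], "turn": [0, 0, 0], "hand": 10}])

```text
clock: 10.8
eef_pos: [0.6434, 0.1129, 0.0985]
tool_rot: [3.141, -0.0, 3.14]
ft_force: [-0.6, -0.3, -1.8]
finger_gap: 0.0172
gripper_force: 25.0
```

```bash
python3 rd.py a2 4
```

```text
a2 t 10.95 pos [0.6434 0.1127 0.0985] zlast [0.0985 0.0985] rot [ 3.1414 -0.      3.139 ] F [-0.24  0.2  -0.96] sd 0.63
```

Emit:
servo_tool(steps=[{"dp": [0, 0, -0.1], "turn": [0, 0, 0], "hand": 10}, {"dp": [0, 0, -0.1], "turn": [0, 0, 0], "hand": 10}, {"dp": [0, 0, -0.1], "turn": [0, 0, 0], "hand": 10}, {"dp": [0, 0, -0.08], "turn": [0, 0, 0], "hand": 10}, {"dp": [0, 0, -0.05], "turn": [0, 0, 0], "hand": 10}])

```text
clock: 11.62
eef_pos: [0.6435, 0.1122, 0.0815]
tool_rot: [3.141, 0.0, 3.139]
ft_force: [-1.8, -1.0, 3.1]
finger_gap: 0.0173
gripper_force: 25.0
```

```bash
python3 rd.py q 5; python3 rd.py p2 10
```

```text
q t 11.82 pos [0.6435 0.1122 0.0815] zlast [0.0817 0.0817] rot [3.1414e+00 2.0000e-04 3.1386e+00] F [-1.19 -0.51  3.42] sd 0.23
p2 t 12.32 pos [0.6435 0.1122 0.0815] zlast [0.0814 0.0814] rot [3.1415e+00 1.0000e-04 3.1387e+00] F [-1.56 -0.21  3.17] sd 0.36
```

Spot 2 read 3.17 N, about 0.5 mm higher than spot 1. On to spot 3.

Emit:
servo_tool(steps=[{"dp": [0, 0, 0.2], "turn": [0, 0, 0], "hand": 10}, {"dp": [0, 0, 0.23], "turn": [0, 0, 0], "hand": 10}, {"dp": [-0.03, -0.3, 0], "turn": [0, 0, 0], "hand": 10}, {"dp": [-0.04, -0.45, 0], "turn": [0, 0, 0], "hand": 10}, {"dp": [-0.03, -0.45, 0], "turn": [0, 0, 0], "hand": 10}])

```text
clock: 13.0
eef_pos: [0.639, 0.0619, 0.0983]
tool_rot: [-3.141, -0.001, 3.137]
ft_force: [0.3, -0.9, -1.3]
finger_gap: 0.0174
gripper_force: 25.0
```

Emit:
servo_tool(steps=[{"dp": [0, -0.25, 0], "turn": [0, 0, 0], "hand": 10}, {"dp": [0, -0.09, 0], "turn": [0, 0, 0], "hand": 10}, {"dp": [0, 0, 0], "turn": [0, 0, 0], "hand": 10}, {"dp": [0, 0, 0], "turn": [0, 0, 0], "hand": 10}, {"dp": [0, 0, 0], "turn": [0, 0, 0], "hand": 10}])

```text
clock: 13.62
eef_pos: [0.6394, 0.0512, 0.0985]
tool_rot: [3.141, -0.0, 3.14]
ft_force: [0.6, 0.9, -1.6]
finger_gap: 0.0172
gripper_force: 25.0
```

```bash
python3 rd.py a3 4
```

```text
a3 t 13.78 pos [0.6394 0.0511 0.0986] zlast [0.0986 0.0986] rot [3.1415 0.     3.139 ] F [-0.22  0.33 -1.49] sd 0.28
```

Emit:
servo_tool(steps=[{"dp": [0, 0, -0.1], "turn": [0, 0, 0], "hand": 10}, {"dp": [0, 0, -0.1], "turn": [0, 0, 0], "hand": 10}, {"dp": [0, 0, -0.1], "turn": [0, 0, 0], "hand": 10}, {"dp": [0, 0, -0.08], "turn": [0, 0, 0], "hand": 10}, {"dp": [0, 0, -0.05], "turn": [0, 0, 0], "hand": 10}])

```text
clock: 14.45
eef_pos: [0.6394, 0.0506, 0.0813]
tool_rot: [3.141, -0.0, 3.139]
ft_force: [-1.5, 0.4, 2.3]
finger_gap: 0.0175
gripper_force: 25.0
```

```bash
python3 rd.py q 5; python3 rd.py p3 10
```

```text
q t 14.65 pos [0.6394 0.0506 0.0814] zlast [0.0815 0.0816] rot [3.1415e+00 1.0000e-04 3.1387e+00] F [-1.15 -0.13  2.21] sd 0.3
p3 t 15.15 pos [0.6395 0.0506 0.0815] zlast [0.0814 0.0814] rot [3.1415e+00 1.0000e-04 3.1387e+00] F [-0.96 -0.02  1.7 ] sd 0.44
```

Spot 3 read 1.70 N, so it is lower. Now across to spot 4, near left.

Emit:
servo_tool(steps=[{"dp": [0, 0, 0.2], "turn": [0, 0, 0], "hand": 10}, {"dp": [0, 0, 0.23], "turn": [0, 0, 0], "hand": 10}, {"dp": [-0.15, 0.35, 0], "turn": [0, 0, 0], "hand": 10}, {"dp": [-0.25, 0.55, 0], "turn": [0, 0, 0], "hand": 10}, {"dp": [-0.25, 0.6, 0], "turn": [0, 0, 0], "hand": 10}])

```text
clock: 15.82
eef_pos: [0.6125, 0.1123, 0.0984]
tool_rot: [3.141, -0.0, 3.139]
ft_force: [0.3, -0.4, -0.9]
finger_gap: 0.0174
gripper_force: 25.0
```

Emit:
servo_tool(steps=[{"dp": [-0.25, 0.6, 0], "turn": [0, 0, 0], "hand": 10}, {"dp": [-0.25, 0.55, 0], "turn": [0, 0, 0], "hand": 10}, {"dp": [-0.15, 0.35, 0], "turn": [0, 0, 0], "hand": 10}, {"dp": [-0.06, 0.19, 0], "turn": [0, 0, 0], "hand": 10}, {"dp": [0, 0, 0], "turn": [0, 0, 0], "hand": 10}])

```text
clock: 16.45
eef_pos: [0.585, 0.1784, 0.0985]
tool_rot: [3.142, -0.0, 3.139]
ft_force: [0.7, -0.4, -0.8]
finger_gap: 0.0171
gripper_force: 25.0
```

```bash
python3 rd.py q 6; python3 rd.py a4 4
```

```text
q t 16.7 pos [0.5853 0.1775 0.0985] zlast [0.0985 0.0985] rot [-3.1413e+00  1.0000e-04  3.1374e+00] F [ 0.25 -0.33 -0.81] sd 0.28
a4 t 16.9 pos [0.5852 0.1777 0.0986] zlast [0.0986 0.0986] rot [ 3.1415 -0.      3.1382] F [ 0.45 -0.36 -1.37] sd 0.42
```

Emit:
servo_tool(steps=[{"dp": [0, 0.01, -0.1], "turn": [0, 0, 0], "hand": 10}, {"dp": [0, 0, -0.1], "turn": [0, 0, 0], "hand": 10}, {"dp": [0, 0, -0.1], "turn": [0, 0, 0], "hand": 10}, {"dp": [0, 0, -0.08], "turn": [0, 0, 0], "hand": 10}, {"dp": [0, 0, -0.05], "turn": [0, 0, 0], "hand": 10}])

```text
clock: 17.58
eef_pos: [0.585, 0.1786, 0.0813]
tool_rot: [3.141, -0.0, 3.139]
ft_force: [-1.6, -0.6, 2.1]
finger_gap: 0.0171
gripper_force: 25.0
```

```bash
python3 rd.py q 5; python3 rd.py p4 10
```

```text
q t 17.77 pos [0.585  0.1786 0.0814] zlast [0.0815 0.0816] rot [3.1414e+00 1.0000e-04 3.1387e+00] F [-1.6  -0.44  1.61] sd 0.46
p4 t 18.27 pos [0.5851 0.1786 0.0815] zlast [0.0814 0.0814] rot [3.1414e+00 1.0000e-04 3.1386e+00] F [-1.   -0.18  1.58] sd 0.57
```

Spot 4 read 1.58 N. Now spot 5 at (0.5815, 0.1163).

Emit:
servo_tool(steps=[{"dp": [0, 0, 0.2], "turn": [0, 0, 0], "hand": 10}, {"dp": [0, 0, 0.23], "turn": [0, 0, 0], "hand": 10}, {"dp": [-0.03, -0.3, 0], "turn": [0, 0, 0], "hand": 10}, {"dp": [-0.03, -0.45, 0], "turn": [0, 0, 0], "hand": 10}, {"dp": [-0.03, -0.45, 0], "turn": [0, 0, 0], "hand": 10}])

```text
clock: 18.95
eef_pos: [0.5811, 0.1284, 0.0983]
tool_rot: [-3.141, -0.001, 3.138]
ft_force: [-1.1, -0.2, -1.2]
finger_gap: 0.0172
gripper_force: 25.0
```

Emit:
servo_tool(steps=[{"dp": [0, -0.25, 0], "turn": [0, 0, 0], "hand": 10}, {"dp": [0, -0.1, 0], "turn": [0, 0, 0], "hand": 10}, {"dp": [0, 0, 0], "turn": [0, 0, 0], "hand": 10}, {"dp": [0, 0, 0], "turn": [0, 0, 0], "hand": 10}, {"dp": [0, 0, 0], "turn": [0, 0, 0], "hand": 10}])

```text
clock: 19.58
eef_pos: [0.5814, 0.1172, 0.0986]
tool_rot: [3.141, -0.0, 3.139]
ft_force: [0.4, 0.8, -1.0]
finger_gap: 0.0171
gripper_force: 25.0
```

```bash
python3 rd.py a5 4
```

```text
a5 t 19.73 pos [0.5814 0.1171 0.0985] zlast [0.0985 0.0985] rot [ 3.1415e+00 -1.0000e-04  3.1391e+00] F [ 0.07 -0.02 -0.75] sd 0.24
```

Emit:
servo_tool(steps=[{"dp": [0, -0.01, -0.1], "turn": [0, 0, 0], "hand": 10}, {"dp": [0, 0, -0.1], "turn": [0, 0, 0], "hand": 10}, {"dp": [0, 0, -0.1], "turn": [0, 0, 0], "hand": 10}, {"dp": [0, 0, -0.08], "turn": [0, 0, 0], "hand": 10}, {"dp": [0, 0, -0.05], "turn": [0, 0, 0], "hand": 10}])

```text
clock: 20.4
eef_pos: [0.5815, 0.1162, 0.0815]
tool_rot: [3.141, 0.0, 3.139]
ft_force: [-1.2, -0.3, 4.9]
finger_gap: 0.0174
gripper_force: 25.0
```

```bash
python3 rd.py q 5; python3 rd.py p5 10
```

```text
q t 20.6 pos [0.5815 0.1162 0.0815] zlast [0.0816 0.0817] rot [3.1414e+00 2.0000e-04 3.1386e+00] F [-1.63 -0.49  4.83] sd 0.48
p5 t 21.1 pos [0.5815 0.1162 0.0815] zlast [0.0814 0.0814] rot [3.1415e+00 1.0000e-04 3.1386e+00] F [-1.85 -0.38  4.45] sd 0.45
```

Spot 5 read 4.45 N, about 2 mm above spot 2. Now spot 6.

Emit:
servo_tool(steps=[{"dp": [0, 0, 0.2], "turn": [0, 0, 0], "hand": 10}, {"dp": [0, 0, 0.23], "turn": [0, 0, 0], "hand": 10}, {"dp": [-0.03, -0.3, 0], "turn": [0, 0, 0], "hand": 10}, {"dp": [-0.04, -0.45, 0], "turn": [0, 0, 0], "hand": 10}, {"dp": [-0.03, -0.45, 0], "turn": [0, 0, 0], "hand": 10}])

```text
clock: 21.78
eef_pos: [0.577, 0.066, 0.0982]
tool_rot: [-3.141, -0.001, 3.138]
ft_force: [-0.0, 0.8, -1.0]
finger_gap: 0.0174
gripper_force: 25.0
```

Emit:
servo_tool(steps=[{"dp": [0, -0.25, 0], "turn": [0, 0, 0], "hand": 10}, {"dp": [0, -0.1, 0], "turn": [0, 0, 0], "hand": 10}, {"dp": [0, 0, 0], "turn": [0, 0, 0], "hand": 10}, {"dp": [0, 0, 0], "turn": [0, 0, 0], "hand": 10}, {"dp": [0, 0, 0], "turn": [0, 0, 0], "hand": 10}])

```text
clock: 22.4
eef_pos: [0.5774, 0.0548, 0.0985]
tool_rot: [3.141, -0.0, 3.139]
ft_force: [-0.6, 0.5, -0.9]
finger_gap: 0.0177
gripper_force: 25.0
```

```bash
python3 rd.py a6 4
```

```text
a6 t 22.55 pos [0.5774 0.0546 0.0985] zlast [0.0986 0.0986] rot [ 3.1415e+00 -1.0000e-04  3.1390e+00] F [-0.37 -0.03 -1.13] sd 0.4
```

Emit:
servo_tool(steps=[{"dp": [0, 0, -0.1], "turn": [0, 0, 0], "hand": 10}, {"dp": [0, 0, -0.1], "turn": [0, 0, 0], "hand": 10}, {"dp": [0, 0, -0.1], "turn": [0, 0, 0], "hand": 10}, {"dp": [0, 0, -0.08], "turn": [0, 0, 0], "hand": 10}, {"dp": [0, 0, -0.05], "turn": [0, 0, 0], "hand": 10}])

```text
clock: 23.22
eef_pos: [0.5774, 0.0542, 0.0814]
tool_rot: [3.141, -0.0, 3.139]
ft_force: [-0.7, -0.6, 3.2]
finger_gap: 0.0175
gripper_force: 25.0
```

```bash
python3 rd.py q 5; python3 rd.py p6 10
```

```text
q t 23.43 pos [0.5774 0.0542 0.0814] zlast [0.0815 0.0816] rot [3.1415e+00 1.0000e-04 3.1387e+00] F [-1.17  0.32  3.24] sd 0.39
p6 t 23.93 pos [0.5775 0.0542 0.0815] zlast [0.0814 0.0814] rot [3.1415 0.     3.1387] F [-1.07 -0.09  3.12] sd 0.19
```

The net forces at equal height put spot 5 (near middle) highest: 2.81, 3.17, 1.70, 1.58, **4.45**, 3.12 N. I'll go back there and set the gauge down softly.

Emit:
servo_tool(steps=[{"dp": [0, 0, 0.2], "turn": [0, 0, 0], "hand": 10}, {"dp": [0, 0, 0.23], "turn": [0, 0, 0], "hand": 10}, {"dp": [0.03, 0.3, 0], "turn": [0, 0, 0], "hand": 10}, {"dp": [0.04, 0.45, 0], "turn": [0, 0, 0], "hand": 10}, {"dp": [0.03, 0.45, 0], "turn": [0, 0, 0], "hand": 10}])

```text
clock: 24.6
eef_pos: [0.5812, 0.1043, 0.0982]
tool_rot: [3.141, -0.001, 3.14]
ft_force: [0.1, -0.5, -1.7]
finger_gap: 0.0174
gripper_force: 25.0
```

Emit:
servo_tool(steps=[{"dp": [0, 0.25, 0], "turn": [0, 0, 0], "hand": 10}, {"dp": [0, 0.1, 0], "turn": [0, 0, 0], "hand": 10}, {"dp": [0, 0, 0], "turn": [0, 0, 0], "hand": 10}, {"dp": [0, 0, -0.1], "turn": [0, 0, 0], "hand": 10}, {"dp": [0, 0, -0.05], "turn": [0, 0, 0], "hand": 10}])

```text
clock: 25.22
eef_pos: [0.5813, 0.1156, 0.0922]
tool_rot: [-3.141, -0.0, 3.138]
ft_force: [1.1, -0.1, -1.2]
finger_gap: 0.017
gripper_force: 25.0
```

```bash
python3 rd.py q 5; python3 rd.py b5 6
```

```text
q t 25.43 pos [0.5813 0.1158 0.0922] zlast [0.0924 0.0925] rot [-3.1416e+00 -1.0000e-04  3.1383e+00] F [-0.07  0.14 -0.79] sd 0.35
b5 t 25.73 pos [0.5815 0.1162 0.0927] zlast [0.0926 0.0927] rot [3.1415e+00 1.0000e-04 3.1386e+00] F [-0.43  0.13 -0.75] sd 0.68
```

Emit:
servo_tool(steps=[{"dp": [0, 0, -0.04], "turn": [0, 0, 0], "hand": 10}, {"dp": [0, 0, -0.04], "turn": [0, 0, 0], "hand": 10}, {"dp": [0, 0, -0.04], "turn": [0, 0, 0], "hand": 10}, {"dp": [0, 0, 0], "turn": [0, 0, 0], "hand": 10}, {"dp": [0, 0, 0], "turn": [0, 0, 0], "hand": 10}])

```text
clock: 26.4
eef_pos: [0.5814, 0.1162, 0.0879]
tool_rot: [3.141, 0.0, 3.139]
ft_force: [-0.7, -0.3, 0.3]
finger_gap: 0.0176
gripper_force: 25.0
```

```bash
python3 rd.py b6 12; python3 - <<'E'
from h import *
im=cv2.imread("b6.png"); s=imaging.camera("scene")[:,:,::-1]; print(len(look_for("scene","gauge")))
cv2.imwrite("pics/b6.png",np.hstack([cv2.resize(im[150:300,200:360],(400,375),interpolation=cv2.INTER_CUBIC),cv2.resize(s[150:270,230:358],(400,375),interpolation=cv2.INTER_CUBIC)]))
E
```

```text
b6 t 26.95 pos [0.5814 0.1162 0.0878] zlast [0.0878 0.0878] rot [3.1415 0.     3.1387] F [-0.38  0.04  0.28] sd 0.45
2
```

View pics/b6.png

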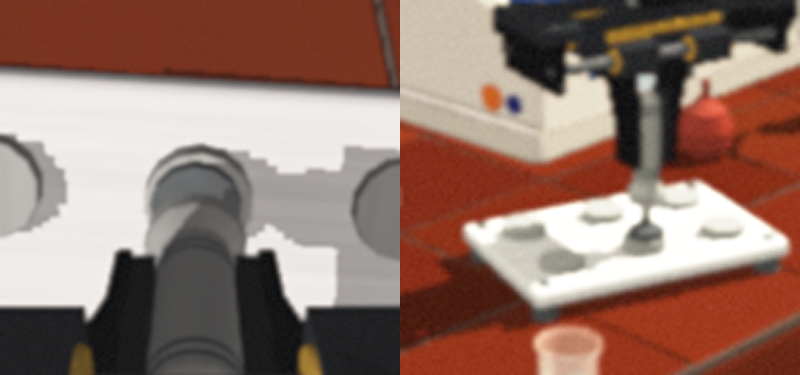

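The foot is centred on the near middle pad (198 against 199 in the crop), upright, with about 1.3 N on it. Releasing gently.

Emit:
servo_tool(steps=[{"dp": [0, 0, 0], "turn": [0, 0, 0], "hand": 10}, {"dp": [0, 0, 0.01], "turn": [0, 0, 0], "hand": 10}, {"dp": [0, 0, 0], "turn": [0, 0, 0], "hand": 18}, {"dp": [0, 0, 0], "turn": [0, 0, 0], "hand": 20}, {"dp": [0, 0, 0], "turn": [0, 0, 0], "hand": 24}], grip_force=3)

```text
clock: 27.72
eef_pos: [0.5815, 0.1161, 0.0882]
tool_rot: [3.142, 0.0, 3.139]
ft_force: [0.5, -0.3, 0.3]
finger_gap: 0.0224
gripper_force: 0.0
```

Emit:
servo_tool(steps=[{"dp": [0, 0, 0], "turn": [0, 0, 0], "hand": 30}, {"dp": [0, 0, 0], "turn": [0, 0, 0], "hand": 36}, {"dp": [0, 0, 0], "turn": [0, 0, 0], "hand": 42}, {"dp": [0, 0, 0], "turn": [0, 0, 0], "hand": 46}, {"dp": [0, 0, 0], "turn": [0, 0, 0], "hand": 46}], grip_force=3)

```text
clock: 28.35
eef_pos: [0.5814, 0.1162, 0.0882]
tool_rot: [3.142, -0.0, 3.139]
ft_force: [-0.8, -0.3, -1.1]
finger_gap: 0.0452
gripper_force: 0.0
```

```bash
python3 rd.py c1 1; python3 - <<'E'
from h import *
im=cv2.imread("c1.png"); s=imaging.camera("scene")[:,:,::-1]
for n in("wrist","scene"):
    for d in outline_of(n,"gauge"):
        ys,xs=np.nonzero(d["region"]); print(n,round(d["confidence"],2),np.round(d["pixel"],1),xs.min(),xs.max(),ys.min(),ys.max())
st=ctrl.get_state(); print(st["finger_gap"],st["gripper_force"]); c=cam("scene"); print(proj(c,[.5815,.1165,.032]),proj(c,[.5815,.1165,.134]))
E
```

```text
c1 t 28.35 pos [0.5814 0.1162 0.0882] zlast [0.0882] rot [ 3.1415 -0.      3.1386] F [-0.76 -0.26 -1.05] sd 0.0
wrist 0.96 [274.4 256. ] 256 298 214 300
scene 0.94 [206.8 272.4] 200 214 243 299
scene 0.66 [309.8 200.7] 302 313 180 226
scene 0.35 [297.8 229.6] 250 353 208 252
0.046037990561769424 0.0
[307.32516903 224.51549983] [307.63577496 179.09005238]
```

The gauge stands free between the open fingers. I'll withdraw straight up and check.

Emit:
servo_tool(steps=[{"dp": [0, 0, 0.2], "turn": [0, 0, 0], "hand": 46}, {"dp": [0, 0, 0.4], "turn": [0, 0, 0], "hand": 46}, {"dp": [0, 0, 0.6], "turn": [0, 0, 0], "hand": 46}, {"dp": [0, 0, 0.8], "turn": [0, 0, 0], "hand": 46}, {"dp": [0, 0, 0.8], "turn": [0, 0, 0], "hand": 46}])

```text
clock: 29.18
eef_pos: [0.5816, 0.1162, 0.2026]
tool_rot: [3.141, 0.001, 3.139]
ft_force: [0.9, 0.8, 0.7]
finger_gap: 0.0458
gripper_force: 0.0
```

Emit:
servo_tool(steps=[{"dp": [0, 0, 0.4], "turn": [0, 0, 0], "hand": 46}, {"dp": [0, 0, 0], "turn": [0, 0, 0], "hand": 46}, {"dp": [0, 0, 0], "turn": [0, 0, 0], "hand": 46}, {"dp": [0, 0, 0], "turn": [0, 0, 0], "hand": 46}, {"dp": [0, 0, 0], "turn": [0, 0, 0], "hand": 46}])

```text
clock: 29.8
eef_pos: [0.5811, 0.1161, 0.2154]
tool_rot: [-3.141, -0.001, 3.139]
ft_force: [-0.1, 0.0, 0.1]
finger_gap: 0.0461
gripper_force: 0.0
```

```bash
python3 rd.py c2 3; python3 - <<'E'
from h import *
im=cv2.imread("c2.png"); s=imaging.camera("scene")[:,:,::-1]
cv2.imwrite("pics/end.png",np.hstack([cv2.resize(im,(400,300)),cv2.resize(s[120:330,170:450],(400,300))]))
E
```

```text
c2 t 29.9 pos [0.5812 0.1162 0.2156] zlast [0.2156 0.2158] rot [-3.1414e+00 -6.0000e-04  3.1386e+00] F [0.13 0.53 0.04] sd 0.1
```

View pics/end.png

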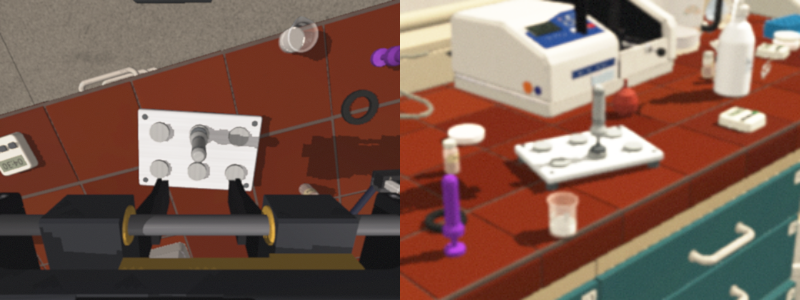

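Both views show the gauge upright and free on the near middle pad, with the beaker, vial and purple look-alike where they were.

```bash
python3 -c "
from plant import ctrl
print(ctrl.job_done())"
```

```text
the job is handed in; nothing more can be done
None
```

I pressed all six pads in the order asked without reaching the plunger's stop, left the gauge standing upright and let go on the near middle pad (spot 5, about 2 mm higher than the next), and handed the job in at about 30 s.

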